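# Free the twine spool from its keyed spindle and stand it on the side plate

### The job

The bench is damp, so take the spool of twine off its upright spindle and stand it upright in the middle of the side plate, setting it down gently. The red crossbar at the spindle's head keeps the spool on: lift it up to the bar, turn it anticlockwise (seen from above) by feel until its slot finds the bar, and slide it straight up and off. Do not shift the plate, and leave the jar, both tiffin tiers and the spoon alone.

Things in the scene. Friction and masses are not known exactly. Their poses are not given: they have to be found in the camera images.
- spool: Spool of wound jute twine: a stiff hollow cylinder 62 mm across and 80 mm tall, 0.17 to 0.35 kg, straight-sided, so it can be gripped across at any yaw. Origin at the centre of its underside, z up its axis. Bore 40 mm, open below. At the start it stands on the stand's foot with its underside 18 mm above the bench, threaded over the rod.
- spool_slot (a point): Centre of the slot in the spool's top, on its axis, level with its top (80 mm above its origin). The steel plate closing the top is 6 mm thick and has one through-slot, 40 mm long along the spool's x and 14 mm wide along its y; only here can the crossbar pass.
- stand: Fixed spindle stand: dark oak foot 150 x 120 x 18 mm (x, y, z), origin at the centre of its underside, z up. A low centring boss on the foot, 35 mm across and 8 mm tall, locates the spool's bore. From it rises a steel rod 10 mm in diameter that carries the red crossbar at its head.
- bar_under (a point): On the rod's axis at the underside of the red crossbar, 112 mm above the bench. The seated spool lifts freely by 14 mm until its top plate meets the bar. The bar's direction is not reported by this point's axes, but shows from above: at the start it lies 0.5 to 1.45 rad anticlockwise of the spool's slot.
- spindle_top (a point): Centre of the top of the crossbar, 120 mm above the bench, the stand's highest point. The bar is 32 mm long, 7 mm wide, 8 mm tall, on a very stiff swivel (0.6 N m): it stays put while the spool is turned under it. A spool centred on the rod passes when its slot is within about 0.15 rad of the bar.
- plate: Loose white ceramic side plate, 180 mm across its rim, 18 mm tall, 0.45 kg, origin at the centre of its underside, z up. Its flat middle is 116 mm across and 6 mm above the bench; from there the rim slopes up and outwards.
- plate_in (a point): Centre of the upper face of the plate's flat middle, on which the spool must stand.
- jar: Bystander: closed green glass jar, 80 mm across, 130 mm tall, origin at the centre of its underside.
- tiffin_base: Bystander: open lower tier of a stainless tiffin, 136 mm across, 62 mm tall, origin at the centre of its underside.
- tiffin_top: Bystander: lidded upper tier of the tiffin standing on the bench, 139 mm across, 87 mm tall with its wire handle, origin at the centre of its underside.
- spoon: Bystander: bamboo spoon 240 mm long lying flat along its own x.
Mind the look-alikes: they are no part of the job. Of the things shaped like the stand, the dark wooden one is meant.

How it is judged:
By the outcome, as a careful person would: the job done as asked, in the order asked, and still so for the second after the job is handed in, with the robot touching nothing.
It also fails if it takes over 58 s, if anything falls off the work surface, if the arm or the gripper's body presses on something with over 40 N, if the wrist force passes 120 N, or if a joint passes its speed limit or range.

### The arm

A 6-joint arm with a two-finger parallel gripper is mounted at the origin on the work surface. World frame = base frame: x ahead of the robot, y to its left, z up, the work surface at z = 0. Lengths are in m, angles in rad, forces in N, time in s.
With the tool pointing down it reaches from about 0.35 to 0.775 m from the base axis. Payload 5.5 kg.
Tool frame: the origin (TCP) lies midway between the tips of the shut fingers; the grasp point (between the pads) lies 19 mm behind it; z points along the fingers, y is the line along which they close (so a half turn about z gives the same grasp; the last joint's range is limited). The gripper opens to 85 mm and grips with 20 to 120 N. Pads are 22 mm wide; open, the fingers measure 114 mm over their backs; the gripper's body (76 mm by 85 mm) begins 54 mm behind the grasp point. The pads swing forward as they close: fully open they stand 13 mm farther back than shut.
Start: joints at [1.183, 0.313, 0.046, 1.304, 0, 1.431], TCP at [0.141, 0.557, 0.193] pointing down, gripper open.
Joint ranges: [-2.76, 2.76], [-0.86, 1.69], [-1.03, 1.26], [-2.2, 2.34], [-1.47, 1.5], [-3.14, 3.14]. Speed limits (rad/s): [2.57, 2.57, 3.14, 3.14, 3.14, 3.14].

### API

Orientations are given as a unit quaternion [w, x, y, z].
In Python, from workcell import telemetry, imaging, env gives the robot as it stands. The module is installed in compiled form; this text tells all that it offers.
- The arm moves only by the tool step_arm, never from a script. Its argument "moves" is a list of rows, each a list of 3 entries, a list of its own where there are three numbers: the shift along the tool's x, y, z in mm, then the turn, a rotation vector about the tool's x, y, z in rad, then the finger opening in mm, from 0 to 85.4. A call has 1 to 8 rows; each row is the pose to reach, as a shift and turn from the pose commanded when the call began, along the tool's axes at that moment; what a row does not reach only later rows make up. A row lasts 1/12 s, in which the tool goes at most 41.7 mm and 7.16 degrees, less where a joint would pass 70% of its speed; a pose out of reach is approached as far as the arm can. A call with a gripper value outside its range is refused whole. The fingers move at their own pace and stop on an object; "grip_force" is the grip in N (left out, the last holds). Time passes only in rows, so rows that repeat a pose let the fingers close. It gives the time, the measured TCP pose, the force, the opening and the grip force at its end, in the units of the state.
- telemetry.get_state(): the state, without advancing time (a new reading comes with each control period).
- imaging.read_camera(name): name is "side" or "top" or "wrist"; returns the picture (384x512x3 uint8, red, green, blue); there is no depth.
- imaging.camera_params(name): a dict with "camera_matrix" (3x3 intrinsics, pixels), "pose" (4x4, takes a point from camera to world coordinates). Camera axes: x right, y up, looking along -z (the intrinsics and any distortion apply to the point x, -y, -z); pixel columns grow to the right and rows downward; lengths in m; the calibration is good to about 2 mm. A picture is of the moment at which its call begins: read the wrist's pose just before it. camera_params takes no time and is no camera call; for the wrist camera it gives the pose at the moment of the call.
- env.hand_in(): hands the job in; it is judged then, once.
The state is a dict: "clock": time; "joint_pos": joint angles; "qvel": joint speeds; "tau": joint torques, N m; "tcp_pos": TCP position; "orientation": TCP orientation; "wrist_force": force on the tool from outside, world axes, zero at the start; "ft_torque": the same for the moment, N m; "finger_gap": finger opening in m; "grip_force": force on a finger pad.
Only numpy, scipy, OpenCV 4.12 (cv2) and the standard library are available. Lean on these libraries where they do the work, as an engineer would, in place of code of your own. Each camera call takes 0.05 s, during which the arm holds its last target. There are 200 camera calls.

## Working session

There is one attempt and no reset: what is moved stays moved. The work goes in short steps, Python scripts to look and compute and a tool call to move; the robot and the scene stay as the last step left them, time stands still between calls to the robot, and variables do not carry over. Pictures are saved under pics/ and viewed, at most 10 in all, crops included, and the job is handed in when it is done.

Besides the shell and the picture viewer there is one more tool, called after ">>>" as a command line: name --argument value ..., lists and objects as JSON in quotes. step_arm: Moves the arm, as the interface text tells. Its arguments: {"type":"object","properties":{"moves":{"type":"array"},"grip_force":{"type":"number"}},"required":["moves"]}

```bash
mkdir -p pics; python3 - <<'E'
from workcell import telemetry, imaging
import cv2,json,numpy as np
for n in("top","side"):
    im=imaging.read_camera(n); cv2.imwrite(f"pics/{n}0.png",cv2.resize(im[:,:,::-1],(800,600),interpolation=cv2.INTER_CUBIC))
    p=imaging.camera_params(n); print(n,{k:np.round(v,4).tolist() if hasattr(v,'__len__') else v for k,v in p.items()})
s=telemetry.get_state(); print({k:np.round(v,4).tolist() for k,v in s.items()})
E
```

```text
top {'camera_matrix': [[424.6374, 0.0, 253.659], [0.0, 424.6374, 196.8688], [0.0, 0.0, 1.0]], 'pose': [[0.0005, 0.9859, -0.1673, 0.382], [-1.0, 0.0021, 0.0091, -0.0049], [0.0093, 0.1673, 0.9859, 1.1511], [0.0, 0.0, 0.0, 1.0]]}
side {'camera_matrix': [[461.0407, 0.0, 254.4684], [0.0, 461.0407, 187.2275], [0.0, 0.0, 1.0]], 'pose': [[0.8775, 0.2442, -0.4127, -0.0999], [-0.479, 0.4855, -0.7313, -1.1248], [0.0218, 0.8394, 0.5431, 0.9593], [0.0, 0.0, 0.0, 1.0]]}
{'clock': 0.1, 'joint_pos': [1.1834, 0.3139, 0.0451, 1.3036, 0.0, 1.4312], 'qvel': [-0.0002, -0.0024, 0.0044, -0.0008, -0.001, -0.0009], 'tau': [0.002, -48.1724, 29.9245, 0.0127, -0.0001, -0.0], 'tcp_pos': [0.1408, 0.557, 0.1924], 'orientation': [-0.0002, 0.1236, 0.9923, -0.0008], 'wrist_force': [0.4244, 0.3605, -0.4086], 'ft_torque': [-0.0086, 0.0345, 0.0096], 'grip_force': 0.0, 'finger_gap': 0.0854}
```

View pics/top0.png

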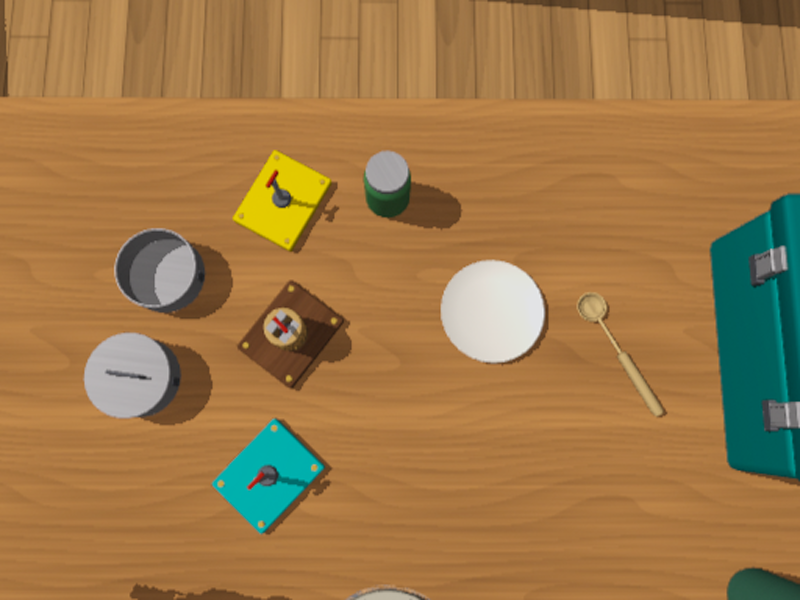

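View pics/side0.png

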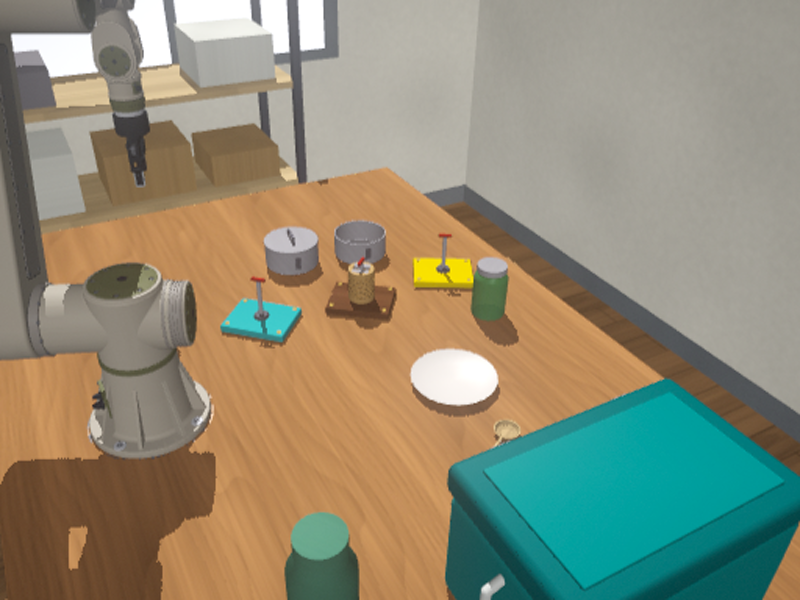

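The top view shows the oak stand with the spool at about (283,328), the red bar across its dark slot, and the plate centre at about (493,311). The side view agrees. Next I'll enlarge the spool and work out positions.

```bash
cat > h.py <<'E'
from workcell import telemetry, imaging
import cv2,numpy as np
np.set_printoptions(precision=4,suppress=True)
def ray(name,uv,z,p=None):
    p=p or imaging.camera_params(name); K=np.array(p["camera_matrix"]); T=np.array(p["pose"])
    uv=np.atleast_2d(uv).astype(float)
    d=np.c_[(uv-K[:2,2])/K[[0,1],[0,1]],np.ones(len(uv))]*[1,-1,-1]
    d=d@T[:3,:3].T; o=T[:3,3]
    return o+d*((z-o[2])/d[:,2])[:,None]
def st():
    s=telemetry.get_state(); return {k:np.round(v,4).tolist() for k,v in s.items() if k not in("tau","qvel")}
E
python3 - <<'E'
from h import *
im=imaging.read_camera("top")
cv2.imwrite("pics/crop1.png",cv2.resize(im[172:257,145:230,::-1],(595,595),interpolation=cv2.INTER_CUBIC))
s=.64
foot=ray("top",np.array([(291,281),(345,322),(290,387),(237,347)])*s,.018); print("foot",foot,foot.mean(0))
g=(im.min(2)>170).astype(np.uint8); n,l,stt,c=cv2.connectedComponentsWithStats(g)
for i in range(1,n):
    if stt[i,4]>800: print("white",stt[i],c[i])
i=max([i for i in range(1,n)if 250<c[i][0]<380],key=lambda i:stt[i,4])
co=cv2.findContours((l==i).astype(np.uint8),0,1)[0][0][:,0]
w=ray("top",co,.018)[:,:2]; print("plate",cv2.minEnclosingCircle(w.astype(np.float32)),ray("top",c[i],.018))
E
```

```text
foot [[0.6208 0.1681 0.018 ]
 [0.5489 0.0732 0.018 ]
 [0.4373 0.1648 0.018 ]
 [0.5053 0.2573 0.018 ]] [0.5281 0.1658 0.018 ]
white [ 282  167   66   65 3330] [314.8105 198.7438]
white [  54  214   54   53 2075] [ 80.2458 239.9518]
plate ((0.5705183148384094, -0.18062220513820648), 0.0892682671546936) [[ 0.5694 -0.181   0.018 ]]
```

View pics/crop1.png

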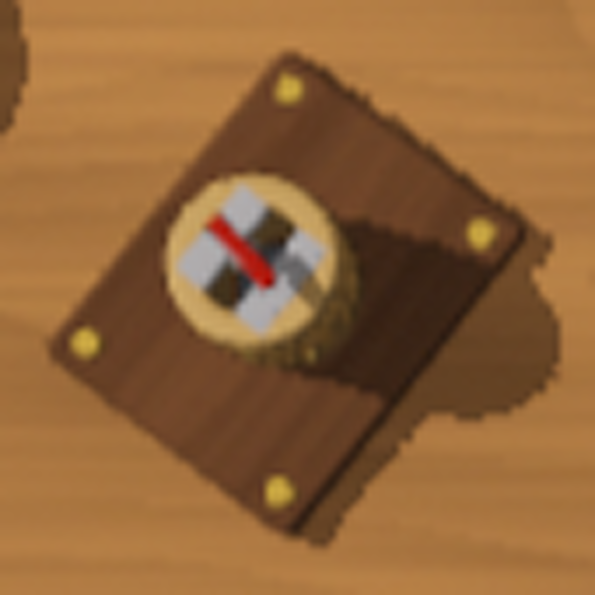

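The enlarged crop shows the spool's rim centre at about (251,260), the red bar from (213,221) to (270,281), and the slot's dark ends at about (277,228) and (225,288).

```bash
python3 - <<'E'
from h import *
f=lambda a:(np.array(a)+.5)/7-.5+[145,172]
R=lambda a,z:ray("top",f(a),z)
print("spool",R([(251,260),(165,260),(338,260),(251,173),(251,347)],.098))
b=R([(213,221),(270,281)],.120);s=R([(277,228),(225,288)],.098)
ang=lambda p:np.arctan2(*(p[0]-p[1])[[1,0]])
print("bar",b,b.mean(0),ang(b),"slot",s,s.mean(0),ang(s))
c=R([(288,52),(525,232),(292,535),(48,348)],.018);print("foot",c,c.mean(0))
c=R([(288,90),(481,233),(279,492),(85,343)],.018);print("screws",c.mean(0))
from scipy.spatial.transform import Rotation as Ro
q=st()["orientation"];print(Ro.from_quat(q,scalar_first=True).as_matrix())
E
```

```text
spool [[0.5302 0.1684 0.098 ]
 [0.5302 0.1991 0.098 ]
 [0.5303 0.1374 0.098 ]
 [0.5618 0.1693 0.098 ]
 [0.499  0.1675 0.098 ]]
bar [[0.5409 0.1785 0.12  ]
 [0.5198 0.1579 0.12  ]] [0.5303 0.1682 0.12  ] 0.7705344023405662 slot [[0.5418 0.1595 0.098 ]
 [0.5201 0.1774 0.098 ]] [0.531  0.1684 0.098 ] -0.6906447300561391
foot [[0.6232 0.1696 0.018 ]
 [0.5526 0.0765 0.018 ]
 [0.4365 0.163  0.018 ]
 [0.5074 0.258  0.018 ]] [0.5299 0.1668 0.018 ]
screws [0.5306 0.1687 0.018 ]
[[-0.9694  0.2453 -0.0006]
 [ 0.2453  0.9694 -0.0013]
 [ 0.0002 -0.0014 -1.    ]]
```

The spool measures 62 mm across and its axis is at (0.530, 0.168). The turn needed is about 1.45 rad, and the plate centre is at (0.5705, -0.181). I'll approach above the spool, keeping the current yaw.

>>> step_arm --moves '[[[-30,-18,0],[0,0,0],85],[[-60,-36,0],[0,0,0],85],[[-90,-54,0],[0,0,0],85],[[-120,-72,0],[0,0,0],85],[[-150,-90,0],[0,0,0],85],[[-180,-107,0],[0,0,0],85],[[-210,-125,0],[0,0,0],85],[[-240,-143,0],[0,0,0],85]]' --grip_force 40

```text
clock: 0.82
tcp_pos: [0.3394, 0.3586, 0.1931]
orientation: [-0.0, 0.123, 0.992, -0.0]
wrist_force: [1.1, 0.3, 0.0]
finger_gap: 0.085
grip_force: 0.0
```

>>> step_arm --moves '[[[-30,-18,0],[0,0,0],85],[[-60,-36,0],[0,0,0],85],[[-90,-54,0],[0,0,0],85],[[-120,-72,0],[0,0,0],85],[[-150,-90,0],[0,0,0],85],[[-180,-107,0],[0,0,0],85],[[-210,-125,0],[0,0,0],85],[[-233,-138,0],[0,0,0],85]]'

```text
clock: 1.48
tcp_pos: [0.5322, 0.1668, 0.1928]
orientation: [0.0, 0.124, 0.992, -0.0]
wrist_force: [0.9, 1.0, 0.5]
finger_gap: 0.0852
grip_force: 0.0
```

>>> step_arm --moves '[[[0,0,0],[0,0,0],85],[[0,0,0],[0,0,0],85],[[0,0,0],[0,0,0],85]]'

```text
clock: 1.73
tcp_pos: [0.53, 0.1691, 0.1928]
orientation: [-0.001, 0.124, 0.992, 0.0]
wrist_force: [-0.6, -0.3, -0.0]
finger_gap: 0.0848
grip_force: 0.0
```

```bash
python3 - <<'E'
from h import *
print(st()); p=imaging.camera_params("wrist"); im=imaging.read_camera("wrist")
print(p)
cv2.imwrite("pics/w1.png",cv2.resize(im[:,:,::-1],(800,600),interpolation=cv2.INTER_CUBIC))
import pickle; pickle.dump(p,open("w1.pkl","wb"))
E
```

```text
{'clock': 1.7333, 'joint_pos': [0.1643, 0.2781, -0.0031, 1.291, 0.0004, 0.4124], 'tcp_pos': [0.53, 0.1691, 0.1928], 'orientation': [-0.0007, 0.1238, 0.9923, 0.0], 'wrist_force': [-0.6312, -0.3481, -0.0179], 'ft_torque': [0.0215, 0.027, 0.0199], 'grip_force': 0.0, 'finger_gap': 0.0848}
{'camera_matrix': array([[271.0861,   0.    , 257.3842],
       [  0.    , 271.0861, 197.0179],
       [  0.    ,   0.    ,   1.    ]]), 'pose': array([[ 0.2461, -0.9306, -0.271 ,  0.4599],
       [ 0.9693,  0.2361,  0.0691,  0.1867],
       [-0.0004, -0.2797,  0.9601,  0.3731],
       [ 0.    ,  0.    ,  0.    ,  1.    ]])}
```

View pics/w1.png

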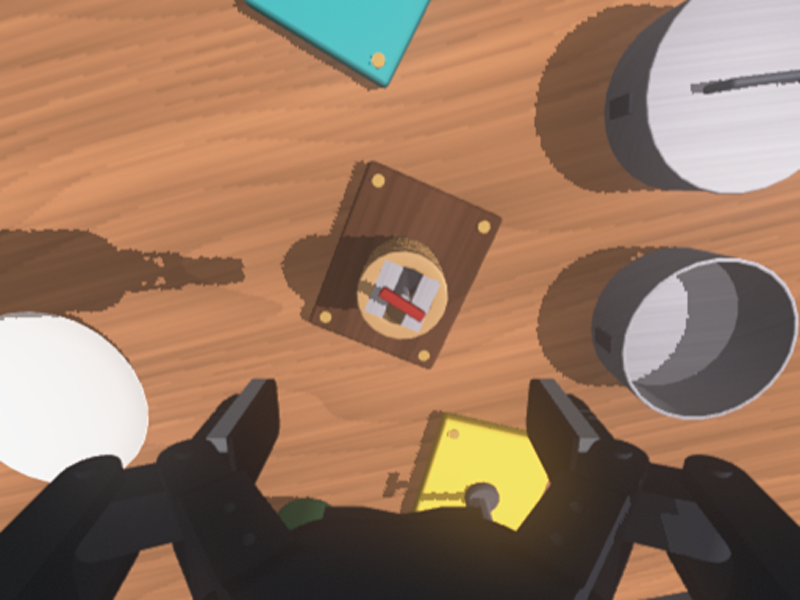

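The wrist view shows the spool top centred at about (403,295), with the bar from (381,294) to (424,317).

```bash
python3 - <<'E'
from h import *
import pickle; p=pickle.load(open("w1.pkl","rb"))
f=lambda a:np.array(a)*.64-.2
print(ray("w",f([(403,295)]),.098,p),ray("w",f([(381,294),(424,317)]),.12,p), ray("w",f([(378,181),(484,227),(424,355),(326,317)]),.018,p).mean(0))
b=ray("w",f([(381,294),(424,317)]),.12,p);d=b[0]-b[1];print(np.arctan2(d[1],d[0]),b.mean(0))
E
```

```text
[[0.5287 0.1695 0.098 ]] [[0.5193 0.1579 0.12  ]
 [0.5402 0.1802 0.12  ]] [0.53   0.1688 0.018 ]
-2.3268491098456425 [0.5298 0.169  0.12  ]
```

Both views put the axis at (0.530, 0.169), right under the TCP. I'll descend and grip.

>>> step_arm --moves '[[[0,0,25],[0,0,0],85],[[0,0,50],[0,0,0],85],[[0,0,72],[0,0,0],85],[[0,0,92],[0,0,0],85],[[0,0,110],[0,0,0],85],[[0,0,125],[0,0,0],85],[[0,0,133],[0,0,0],85],[[0,0,136],[0,0,0],85]]'

```text
clock: 2.45
tcp_pos: [0.5289, 0.1699, 0.056]
orientation: [-0.001, 0.123, 0.992, -0.0]
wrist_force: [0.4, 0.3, 0.6]
finger_gap: 0.0853
grip_force: 0.0
```

>>> step_arm --moves '[[[0,0,0],[0,0,0],85],[[0,0,0],[0,0,0],75],[[0,0,0],[0,0,0],68],[[0,0,0],[0,0,0],64],[[0,0,0],[0,0,0],60],[[0,0,0],[0,0,0],55],[[0,0,0],[0,0,0],50],[[0,0,0],[0,0,0],50]]' --grip_force 40

```text
clock: 3.12
tcp_pos: [0.5308, 0.169, 0.0574]
orientation: [0.0, 0.124, 0.992, 0.0]
wrist_force: [-0.2, 0.2, 0.9]
finger_gap: 0.0501
grip_force: 0.0
```

The gap reads 50 mm with no force, though the spool is 62 mm across. I'll look before doing anything else.

```bash
python3 - <<'E'
from h import *
print(st()); im=imaging.read_camera("wrist"); t=imaging.read_camera("side")
a=cv2.resize(im[150:384,100:412,::-1],(400,300)); b=cv2.resize(t[120:240,150:310,::-1],(400,300),interpolation=cv2.INTER_CUBIC)
cv2.imwrite("pics/g1.png",np.hstack([a,b]))
E
```

```text
{'clock': 3.1167, 'joint_pos': [0.1641, 0.3559, -0.238, 0.9767, 0.0001, 0.412], 'tcp_pos': [0.5308, 0.169, 0.0574], 'orientation': [0.0001, 0.1236, 0.9923, 0.0001], 'wrist_force': [-0.2364, 0.204, 0.8941], 'ft_torque': [-0.0271, -0.0067, 0.0548], 'grip_force': 0.0, 'finger_gap': 0.0501}
```

View pics/g1.png

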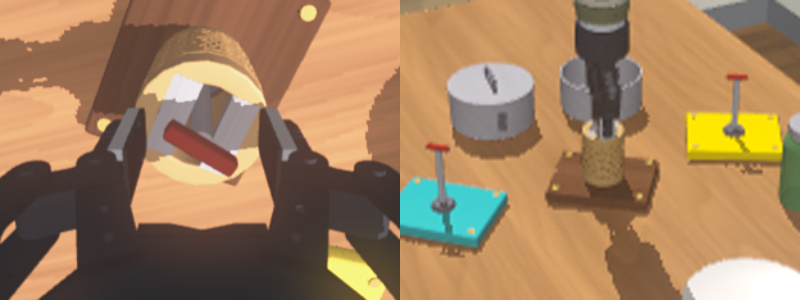

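The picture suggests the pads closed above the spool's top rim, although the reported TCP is z=0.057. I'll check where known heights project in each camera.

```bash
cat >> h.py <<'E'
def proj(name,P,p=None):
    p=p or imaging.camera_params(name); K=np.array(p["camera_matrix"]); T=np.array(p["pose"])
    d=(np.atleast_2d(P)-T[:3,3])@T[:3,:3]; d=d*[1,-1,-1]
    return (d/d[:,2:])[:,:2]@np.diag([K[0,0],K[1,1]])+K[:2,2]
E
python3 - <<'E'
from h import *
p=imaging.camera_params("wrist"); print(p["pose"])
zs=[.057,.07,.08,.098,.11,.12,.13]
y=np.array([.245,.969,0])
for z in zs:
    c=np.array([.5306,.169,z])
    S=(proj("side",[c])-[150,120])*2.5+[400,0]
    W=(proj("wrist",[c-y*.025,c+y*.025,c-y*.031,c+y*.031])-[100,150])*(400/312)
    print(z,S,W.ravel())
c=np.array([.1408,.557,0]); print(proj("side",[c+[0,0,.193],c+[0,0,.206],c+[0,0,.25]])/.64)
im=imaging.read_camera("side"); cv2.imwrite("pics/s2.png",cv2.resize(im[130:220,180:300,::-1],(800,600),interpolation=cv2.INTER_CUBIC))
E
```

```text
[[ 0.2458 -0.9302 -0.2724  0.4603]
 [ 0.9693  0.2359  0.0692  0.1866]
 [-0.0001 -0.2811  0.9597  0.2375]
 [ 0.      0.      0.      1.    ]]
0.057 [[602.6366 151.2235]] [157.2688  94.098  246.9844  94.0411 146.5039  94.1048 257.7512  94.0343]
0.07 [[602.585  143.7076]] [154.2009 103.4383 250.0963 103.3783 142.6945 103.4455 261.6048 103.3711]
0.08 [[602.5451 137.8833]] [151.5373 111.5477 252.7982 111.4851 139.3872 111.5552 264.9507 111.4775]
0.098 [[602.4725 127.3043]] [145.9076 128.6875 258.5088 128.6195 132.3969 128.6957 272.0224 128.6113]
0.11 [[602.4237 120.1827]] [141.3975 142.4188 263.0839 142.3467 126.7968 142.4275 277.688  142.338 ]
0.12 [[602.3827 114.2055]] [137.043  155.6761 267.5011 155.6002 121.39   155.6852 283.158  155.5911]
0.13 [[602.3414 108.189 ]] [132.0121 170.993  272.6046 170.913  115.1432 171.0026 289.478  170.9034]
[[145.3824 196.7285]
 [144.4753 191.8172]
 [141.3497 174.8943]]
```

View pics/s2.png

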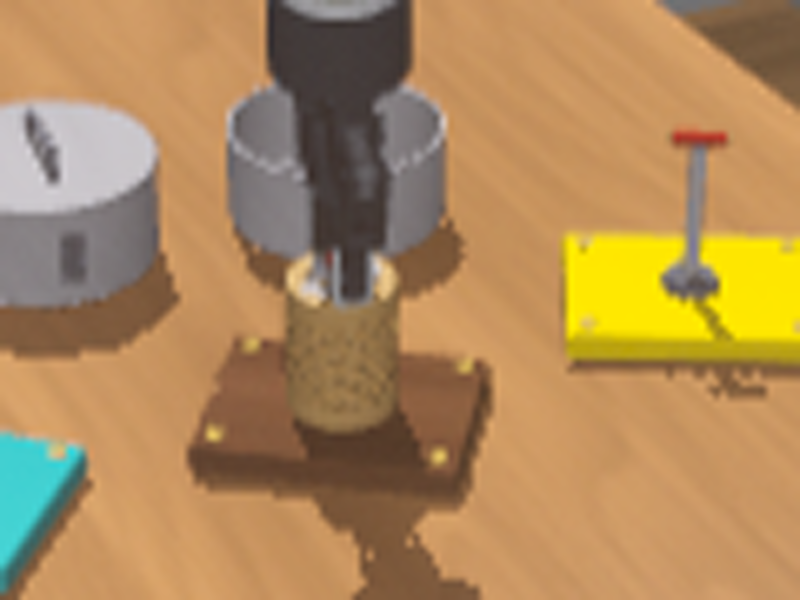

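The wrist view shows the tip gap spanning about 120 crop px for 50 mm, so the tips are really at z≈0.107 while the reported TCP is 0.057. The first wrist picture gave the same offset. The side view agrees too: the near tip, at about (355,300), sits just over the spool's rim. So the real fingertips are about 45–50 mm above the reported TCP, and I'll rely on the pictures. Next I'll open, go about 40 mm lower in small steps and watch the force.

>>> step_arm --moves '[[[0,0,0],[0,0,0],65],[[0,0,0],[0,0,0],80],[[0,0,0],[0,0,0],85],[[0,0,0],[0,0,0],85],[[0,0,5],[0,0,0],85],[[0,0,10],[0,0,0],85],[[0,0,15],[0,0,0],85],[[0,0,20],[0,0,0],85]]'

```text
clock: 3.93
tcp_pos: [0.5304, 0.169, 0.0364]
orientation: [-0.0, 0.124, 0.992, -0.0]
wrist_force: [0.1, -0.1, -0.0]
finger_gap: 0.085
grip_force: 0.0
```

>>> step_arm --moves '[[[0,0,3],[0,0,0],85],[[0,0,6],[0,0,0],85],[[0,0,9],[0,0,0],85],[[0,0,12],[0,0,0],85],[[0,0,14],[0,0,0],85],[[0,0,14],[0,0,0],85]]'

```text
clock: 4.43
tcp_pos: [0.5304, 0.169, 0.0227]
orientation: [-0.0, 0.124, 0.992, -0.0]
wrist_force: [-0.1, -0.3, -0.7]
finger_gap: 0.0852
grip_force: 0.0
```

```bash
python3 - <<'E'
from h import *
print(st()); im=imaging.read_camera("wrist"); t=imaging.read_camera("side")
a=cv2.resize(im[150:384,100:412,::-1],(400,300)); b=cv2.resize(t[130:220,180:300,::-1],(400,300),interpolation=cv2.INTER_CUBIC)
cv2.imwrite("pics/g2.png",np.hstack([a,b]))
E
```

```text
{'clock': 4.4333, 'joint_pos': [0.1642, 0.3881, -0.2844, 0.8989, 0.0001, 0.412], 'tcp_pos': [0.5304, 0.169, 0.0227], 'orientation': [-0.0003, 0.1236, 0.9923, -0.0001], 'wrist_force': [-0.1134, -0.2613, -0.6814], 'ft_torque': [0.0013, 0.0472, -0.0764], 'grip_force': 0.0, 'finger_gap': 0.0852}
```

View pics/g2.png

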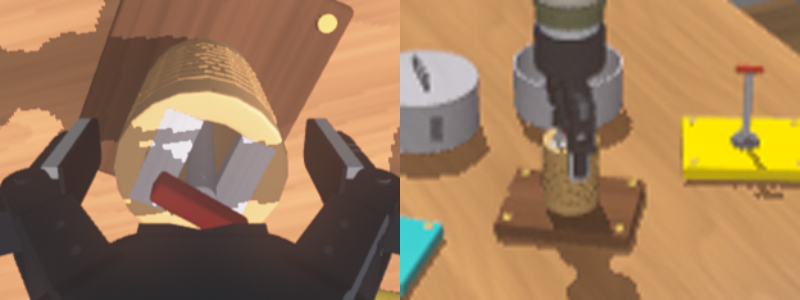

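The fingers now straddle the spool, with the pads at crop x≈75 and 330 and the rim at 120–285. There's no contact, and the body is still above the bar. I'll go 8 mm lower and close.

>>> step_arm --moves '[[[0,0,3],[0,0,0],85],[[0,0,6],[0,0,0],85],[[0,0,8],[0,0,0],85],[[0,0,8],[0,0,0],75],[[0,0,8],[0,0,0],66],[[0,0,8],[0,0,0],60],[[0,0,8],[0,0,0],55],[[0,0,8],[0,0,0],50]]' --grip_force 40

```text
clock: 5.2
tcp_pos: [0.5309, 0.169, 0.0154]
orientation: [0.0, 0.124, 0.992, 0.0]
wrist_force: [-0.2, -0.4, 0.8]
finger_gap: 0.0607
grip_force: 43.7
```

>>> step_arm --moves '[[[0,0,0],[0,0,0],50],[[0,0,0],[0,0,0],50],[[0,0,0],[0,0,0],50]]'

```text
clock: 5.45
tcp_pos: [0.5308, 0.169, 0.0154]
orientation: [0.0, 0.124, 0.992, 0.0]
wrist_force: [-0.7, -0.4, 2.8]
finger_gap: 0.0607
grip_force: 43.7
```

Gripped at 61 mm with 44 N. Now I'll lift to the bar.

>>> step_arm --moves '[[[0,0,-3],[0,0,0],50],[[0,0,-6],[0,0,0],50],[[0,0,-9],[0,0,0],50],[[0,0,-11],[0,0,0],50],[[0,0,-11],[0,0,0],50]]'

```text
clock: 5.87
tcp_pos: [0.5311, 0.1692, 0.0267]
orientation: [0.0, 0.124, 0.992, 0.0]
wrist_force: [0.1, -0.5, -1.6]
finger_gap: 0.061
grip_force: 43.7
```

>>> step_arm --moves '[[[0,0,-1],[0,0,0],50],[[0,0,-2],[0,0,0],50],[[0,0,-3],[0,0,0],50],[[0,0,-3],[0,0,0],50]]'

```text
clock: 6.2
tcp_pos: [0.5306, 0.1691, 0.0292]
orientation: [-0.0, 0.124, 0.992, 0.0]
wrist_force: [-0.7, -0.4, -0.5]
finger_gap: 0.0606
grip_force: 44.9
```

>>> step_arm --moves '[[[0,0,-0.5],[0,0,0],50],[[0,0,-1],[0,0,0],50],[[0,0,-1],[0,0,0],50]]'

```text
clock: 6.45
tcp_pos: [0.5305, 0.169, 0.0293]
orientation: [-0.0, 0.124, 0.992, -0.0]
wrist_force: [2.1, 1.2, -9.7]
finger_gap: 0.0606
grip_force: 46.1
```

>>> step_arm --moves '[[[0,0,-0.5],[0,0,0],50],[[0,0,-1],[0,0,0],50],[[0,0,-1],[0,0,0],50]]'

```text
clock: 6.7
tcp_pos: [0.5303, 0.169, 0.0295]
orientation: [-0.001, 0.124, 0.992, -0.0]
wrist_force: [6.0, 1.5, -19.3]
finger_gap: 0.0608
grip_force: 48.5
```

The bar stopped it after a 14 mm lift, as expected. I'll ease the pressure and turn anticlockwise, which is negative about tool z.

>>> step_arm --moves '[[[0,0,1.5],[0,0,0],50],[[0,0,1.5],[0,0,-0.1],50],[[0,0,1.5],[0,0,-0.2],50],[[0,0,1.5],[0,0,-0.3],50],[[0,0,1.5],[0,0,-0.4],50],[[0,0,1.5],[0,0,-0.5],50],[[0,0,1.5],[0,0,-0.6],50],[[0,0,1.5],[0,0,-0.6],50]]'

```text
clock: 7.37
tcp_pos: [0.5295, 0.1688, 0.0294]
orientation: [-0.001, -0.176, 0.984, -0.0]
wrist_force: [-0.3, -0.1, -7.5]
finger_gap: 0.0605
grip_force: 49.2
```

>>> step_arm --moves '[[[0,0,0],[0,0,-0.1],50],[[0,0,0],[0,0,-0.2],50],[[0,0,0],[0,0,-0.3],50],[[0,0,0],[0,0,-0.4],50],[[0,0,0],[0,0,-0.5],50],[[0,0,0],[0,0,-0.6],50],[[0,0,0],[0,0,-0.6],50]]'

```text
clock: 7.95
tcp_pos: [0.5307, 0.1691, 0.0303]
orientation: [0.0, -0.458, 0.889, -0.0]
wrist_force: [-0.1, -0.8, -1.1]
finger_gap: 0.0607
grip_force: 49.8
```

```bash
python3 - <<'E'
from h import *
from scipy.spatial.transform import Rotation as Ro
s=st();print(s);x=Ro.from_quat(s["orientation"],scalar_first=True).as_matrix()[:,0];print(np.arctan2(x[1],x[0])-2.894)
im=imaging.read_camera("wrist")
cv2.imwrite("pics/g3.png",cv2.resize(im[150:384,100:412,::-1],(600,450),interpolation=cv2.INTER_CUBIC))
E
```

```text
{'clock': 7.95, 'joint_pos': [0.1644, 0.3803, -0.2751, 0.9149, 0.0, -0.7877], 'tcp_pos': [0.5307, 0.1691, 0.0303], 'orientation': [0.0002, -0.4583, 0.8888, -0.0], 'wrist_force': [-0.1383, -0.8201, -1.0669], 'ft_torque': [-0.0335, 0.025, -0.0198], 'grip_force': 49.819, 'finger_gap': 0.0607}
-5.08343174032651
```

View pics/g3.png

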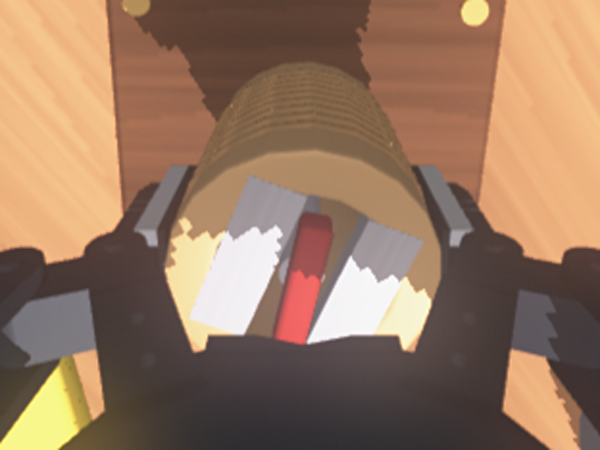

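After 1.2 rad the bar is nearly aligned: the bar runs (315,215)→(292,340) and the slot edges are about 0.2–0.25 rad off. The upward force has gone. I'll turn further with light upward pressure.

>>> step_arm --moves '[[[0,0,0],[0,0,-0.05],50],[[0,0,0],[0,0,-0.1],50],[[0,0,0],[0,0,-0.15],50],[[0,0,0],[0,0,-0.2],50],[[0,0,0],[0,0,-0.2],50],[[0,0,-1],[0,0,-0.2],50],[[0,0,-2],[0,0,-0.2],50],[[0,0,-2],[0,0,-0.2],50]]'

```text
clock: 8.67
tcp_pos: [0.5311, 0.1691, 0.0323]
orientation: [0.0, -0.544, 0.839, -0.0]
wrist_force: [-0.1, -0.0, -1.6]
finger_gap: 0.0606
grip_force: 49.9
```

It rose 2 mm past the old stop carrying only its own weight, so the slot has found the bar. Lifting slowly through it.

>>> step_arm --moves '[[[0,0,-1.5],[0,0,-0.02],50],[[0,0,-3],[0,0,-0.02],50],[[0,0,-4.5],[0,0,-0.02],50],[[0,0,-6],[0,0,-0.02],50],[[0,0,-8],[0,0,-0.02],50],[[0,0,-10],[0,0,-0.02],50],[[0,0,-12],[0,0,-0.02],50],[[0,0,-12],[0,0,-0.02],50]]'

```text
clock: 9.33
tcp_pos: [0.531, 0.1691, 0.0442]
orientation: [0.0, -0.553, 0.833, -0.0]
wrist_force: [0.1, 0.7, -2.2]
finger_gap: 0.0607
grip_force: 49.9
```

>>> step_arm --moves '[[[0,0,-8],[0,0,0],50],[[0,0,-20],[0,0,0],50],[[0,0,-34],[0,0,0],50],[[0,0,-48],[0,0,0],50],[[0,0,-62],[0,0,0],50],[[0,0,-76],[0,0,0],50],[[0,0,-90],[0,0,0],50],[[0,0,-100],[0,0,0],50]]'

```text
clock: 10.0
tcp_pos: [0.5312, 0.1691, 0.1456]
orientation: [0.001, -0.553, 0.833, -0.0]
wrist_force: [-0.0, 0.4, -2.5]
finger_gap: 0.0608
grip_force: 49.9
```

>>> step_arm --moves '[[[0,0,-8],[0,0,0],50],[[0,0,-10],[0,0,0],50],[[0,0,-10],[0,0,0],50]]'

```text
clock: 10.25
tcp_pos: [0.531, 0.1691, 0.1542]
orientation: [0.0, -0.553, 0.833, -0.0]
wrist_force: [0.4, -0.3, -1.8]
finger_gap: 0.0606
grip_force: 49.9
```

```bash
python3 - <<'E'
from h import *
from scipy.spatial.transform import Rotation as Ro
s=st();print(s);M=Ro.from_quat(s["orientation"],scalar_first=True).as_matrix();print(M)
print(M.T@(np.array([.5705,-.1810,0])-np.array([.5305,.169,0]))*1000)
a=imaging.read_camera("side");b=imaging.read_camera("top")
cv2.imwrite("pics/s3.png",np.hstack([cv2.resize(a[110:290,140:340,::-1],(400,360),interpolation=cv2.INTER_CUBIC),cv2.resize(b[110:290,130:330,::-1],(400,360),interpolation=cv2.INTER_CUBIC)]))
g=(b.min(2)>170).astype(np.uint8); n,l,stt,c=cv2.connectedComponentsWithStats(g)
i=max([i for i in range(1,n)if 250<c[i][0]<380],key=lambda i:stt[i,4])
co=cv2.findContours((l==i).astype(np.uint8),0,1)[0][0][:,0]
print("plate",cv2.minEnclosingCircle(ray("top",co,.018)[:,:2].astype(np.float32)))
g=(a.min(2)>170).astype(np.uint8); n,l,stt,c=cv2.connectedComponentsWithStats(g)
for i in range(1,n):
  if stt[i,4]>400 and stt[i,1]>200:
    co=cv2.findContours((l==i).astype(np.uint8),0,1)[0][0][:,0]; print("side plate",cv2.minEnclosingCircle(ray("side",co,.018)[:,:2].astype(np.float32)))
E
```

```text
{'clock': 10.25, 'joint_pos': [0.1642, 0.292, -0.0792, 1.1986, 0.0001, -1.008], 'tcp_pos': [0.531, 0.1691, 0.1542], 'orientation': [0.0005, -0.5531, 0.8331, -0.0002], 'wrist_force': [0.3508, -0.2886, -1.8094], 'ft_torque': [-0.0196, -0.0203, 0.0188], 'grip_force': 49.8694, 'finger_gap': 0.0606}
[[-0.3881 -0.9216  0.0011]
 [-0.9216  0.3881  0.0002]
 [-0.0006 -0.0009 -1.    ]]
[ 307.0335 -172.7149   -0.0348]
plate ((0.5702340006828308, -0.18055784702301025), 0.08953234553337097)
side plate ((0.5684054493904114, -0.180713951587677), 0.09051944315433502)
```

View pics/s3.png

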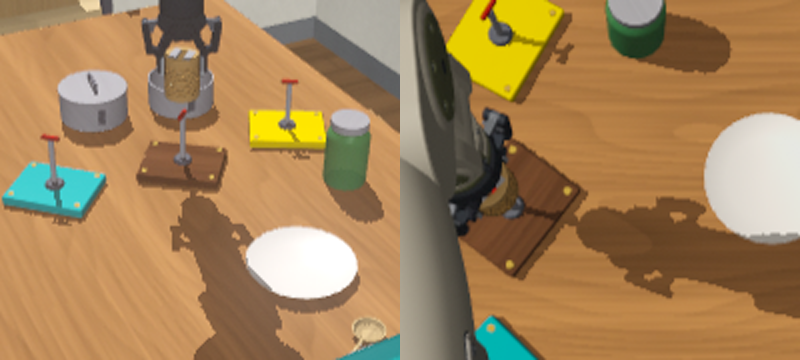

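The spool is off the spindle and held well above the bar, with its underside at about 0.157. The crossbar and plate haven't moved (plate at 0.570, -0.181). Carrying it over to the plate.

>>> step_arm --moves '[[[9,-5,0],[0,0,0],50],[[26,-15,0],[0,0,0],50],[[48,-27,0],[0,0,0],50],[[70,-39,0],[0,0,0],50],[[92,-51,0],[0,0,0],50],[[114,-64,0],[0,0,0],50],[[136,-76,0],[0,0,0],50],[[158,-88,0],[0,0,0],50]]'

```text
clock: 11.02
tcp_pos: [0.5498, -0.0126, 0.1529]
orientation: [-0.001, -0.553, 0.833, 0.0]
wrist_force: [0.4, -0.5, -1.8]
finger_gap: 0.0606
grip_force: 49.9
```

>>> step_arm --moves '[[[22,-12,0],[0,0,0],50],[[44,-25,0],[0,0,0],50],[[66,-37,0],[0,0,0],50],[[88,-49,0],[0,0,0],50],[[110,-62,0],[0,0,0],50],[[130,-73,0],[0,0,0],50],[[144,-81,0],[0,0,0],50],[[149,-84,0],[0,0,0],50]]'

```text
clock: 11.68
tcp_pos: [0.5696, -0.1834, 0.1528]
orientation: [-0.0, -0.552, 0.834, 0.0]
wrist_force: [-0.0, 0.1, -1.3]
finger_gap: 0.0608
grip_force: 49.9
```

>>> step_arm --moves '[[[0,0,0],[0,0,0],50],[[0,0,0],[0,0,0],50],[[0,0,0],[0,0,0],50]]'

```text
clock: 11.93
tcp_pos: [0.5697, -0.1794, 0.1535]
orientation: [-0.0, -0.554, 0.833, 0.001]
wrist_force: [-0.7, 0.4, -2.0]
finger_gap: 0.0604
grip_force: 49.9
```

```bash
python3 - <<'E'
from h import *
print(st())
E
```

```text
{'clock': 11.9333, 'joint_pos': [-0.4397, 0.3705, 0.0304, 1.2316, 0.0005, -1.613], 'tcp_pos': [0.5697, -0.1794, 0.1535], 'orientation': [-0.0, -0.5536, 0.8328, 0.0005], 'wrist_force': [-0.743, 0.3512, -1.9859], 'ft_torque': [0.0328, 0.0512, -0.0282], 'grip_force': 49.8687, 'finger_gap': 0.0604}
```

Centred within about 1.5 mm. The underside should touch at reported z≈0.0034, so I'll go down to about 0.010 and then feel for the plate.

>>> step_arm --moves '[[[1,0,10],[0,0,0],50],[[1,0,28],[0,0,0],50],[[1,0,48],[0,0,0],50],[[1,0,68],[0,0,0],50],[[1,0,88],[0,0,0],50],[[1,0,106],[0,0,0],50],[[1,0,118],[0,0,0],50],[[1,0,125],[0,0,0],50]]'

```text
clock: 12.6
tcp_pos: [0.5681, -0.1797, 0.0262]
orientation: [-0.001, -0.554, 0.833, 0.002]
wrist_force: [-0.9, 0.2, -1.3]
finger_gap: 0.0604
grip_force: 49.9
```

>>> step_arm --moves '[[[0,0,4],[0,0,0],50],[[0,0,8],[0,0,0],50],[[0,0,12],[0,0,0],50],[[0,0,15],[0,0,0],50],[[0,0,17],[0,0,0],50],[[0,0,18],[0,0,0],50],[[0,0,18],[0,0,0],50]]'

```text
clock: 13.18
tcp_pos: [0.5697, -0.1816, 0.0107]
orientation: [0.0, -0.553, 0.833, -0.0]
wrist_force: [0.6, -0.2, -1.0]
finger_gap: 0.0607
grip_force: 49.9
```

```bash
python3 - <<'E'
from h import *
print(st())
E
```

```text
{'clock': 13.1833, 'joint_pos': [-0.4429, 0.469, -0.1883, 0.9133, 0.0001, -1.615], 'tcp_pos': [0.5697, -0.1816, 0.0107], 'orientation': [0.0001, -0.5531, 0.8331, -0.0001], 'wrist_force': [0.5882, -0.1639, -1.047], 'ft_torque': [0.0015, 0.0021, -0.0442], 'grip_force': 49.8777, 'finger_gap': 0.0607}
```

>>> step_arm --moves '[[[0,0,1],[0,0,0],50],[[0,0,2],[0,0,0],50],[[0,0,3],[0,0,0],50],[[0,0,4],[0,0,0],50],[[0,0,5],[0,0,0],50],[[0,0,5.5],[0,0,0],50],[[0,0,5.5],[0,0,0],50]]'

```text
clock: 13.77
tcp_pos: [0.5695, -0.1815, 0.005]
orientation: [-0.0, -0.553, 0.833, 0.0]
wrist_force: [-1.1, 0.2, -2.3]
finger_gap: 0.0605
grip_force: 49.9
```

>>> step_arm --moves '[[[0,0,0.5],[0,0,0],50],[[0,0,1],[0,0,0],50],[[0,0,1],[0,0,0],50]]'

```text
clock: 14.02
tcp_pos: [0.5696, -0.1815, 0.0041]
orientation: [0.0, -0.553, 0.833, 0.0]
wrist_force: [-0.3, -0.4, -2.2]
finger_gap: 0.0603
grip_force: 49.9
```

>>> step_arm --moves '[[[0,0,0.4],[0,0,0],50],[[0,0,0.8],[0,0,0],50],[[0,0,0.8],[0,0,0],50]]'

```text
clock: 14.27
tcp_pos: [0.5697, -0.1816, 0.0035]
orientation: [0.0, -0.553, 0.833, -0.0]
wrist_force: [-0.7, 0.4, -0.3]
finger_gap: 0.0606
grip_force: 50.0
```

>>> step_arm --moves '[[[0,0,0.3],[0,0,0],50],[[0,0,0.4],[0,0,0],50],[[0,0,0.4],[0,0,0],50]]'

```text
clock: 14.52
tcp_pos: [0.5698, -0.1816, 0.0035]
orientation: [0.0, -0.553, 0.833, -0.0]
wrist_force: [-0.2, 0.9, 4.2]
finger_gap: 0.0609
grip_force: 50.3
```

The plate is carrying it, with contact at 0.0035 as predicted and only a few N of force. I'll release gradually, then withdraw straight up.

>>> step_arm --moves '[[[0,0,0],[0,0,0],61],[[0,0,0],[0,0,0],63],[[0,0,0],[0,0,0],66],[[0,0,0],[0,0,0],72],[[0,0,0],[0,0,0],80],[[0,0,0],[0,0,0],85],[[0,0,0],[0,0,0],85],[[0,0,0],[0,0,0],85]]' --grip_force 20

```text
clock: 15.18
tcp_pos: [0.5697, -0.1815, 0.0029]
orientation: [0.0, -0.553, 0.833, 0.0]
wrist_force: [-0.1, -0.4, -0.5]
finger_gap: 0.085
grip_force: 0.0
```

>>> step_arm --moves '[[[0,0,-3],[0,0,0],85],[[0,0,-8],[0,0,0],85],[[0,0,-16],[0,0,0],85],[[0,0,-26],[0,0,0],85],[[0,0,-40],[0,0,0],85],[[0,0,-60],[0,0,0],85],[[0,0,-80],[0,0,0],85],[[0,0,-100],[0,0,0],85]]'

```text
clock: 15.85
tcp_pos: [0.5698, -0.1816, 0.1051]
orientation: [0.0, -0.553, 0.833, -0.0]
wrist_force: [0.4, -0.8, -0.1]
finger_gap: 0.085
grip_force: 0.0
```

>>> step_arm --moves '[[[0,0,-15],[0,0,0],85],[[0,0,-30],[0,0,0],85],[[0,0,-40],[0,0,0],85],[[0,0,-40],[0,0,0],85],[[0,0,-40],[0,0,0],85]]'

```text
clock: 16.27
tcp_pos: [0.5701, -0.1818, 0.1438]
orientation: [0.001, -0.553, 0.833, -0.001]
wrist_force: [-0.2, -0.8, -0.6]
finger_gap: 0.0849
grip_force: 0.0
```

```bash
python3 - <<'E'
from h import *
print(st())
a=imaging.read_camera("side");b=imaging.read_camera("wrist")
cv2.imwrite("pics/s4.png",np.hstack([cv2.resize(a[110:310,140:362,::-1],(400,360),interpolation=cv2.INTER_CUBIC),cv2.resize(b[:,:,::-1],(400,300))[:300].repeat(1,0) if 0 else cv2.copyMakeBorder(cv2.resize(b[:,:,::-1],(400,300)),0,60,0,0,0)]))
g=(a.min(2)>170).astype(np.uint8); n,l,stt,c=cv2.connectedComponentsWithStats(g)
for i in range(1,n):
  if stt[i,4]>400 and stt[i,1]>200:
    co=cv2.findContours((l==i).astype(np.uint8),0,1)[0][0][:,0]; print("side plate",cv2.minEnclosingCircle(ray("side",co,.018)[:,:2].astype(np.float32)))
for z in (.006,.086): print((proj("side",[[.57,-.181,z]])-[140,110])*1.8, proj("wrist",[[.57,-.181,z]])*.78125)
E
```

```text
{'clock': 16.2667, 'joint_pos': [-0.4428, 0.3743, 0.0119, 1.2066, 0.0001, -1.615], 'tcp_pos': [0.5701, -0.1818, 0.1438], 'orientation': [0.0005, -0.5531, 0.8331, -0.0007], 'wrist_force': [-0.1562, -0.8273, -0.645], 'ft_torque': [0.0519, 0.0187, -0.0109], 'grip_force': 0.0, 'finger_gap': 0.0849}
side plate ((0.5548888444900513, -0.1758963018655777), 0.08766914159059525)
[[270.321  238.7137]] [[199.7915 141.1868]]
[[273.262  203.0442]] [[199.5425 156.5391]]
```

View pics/s4.png

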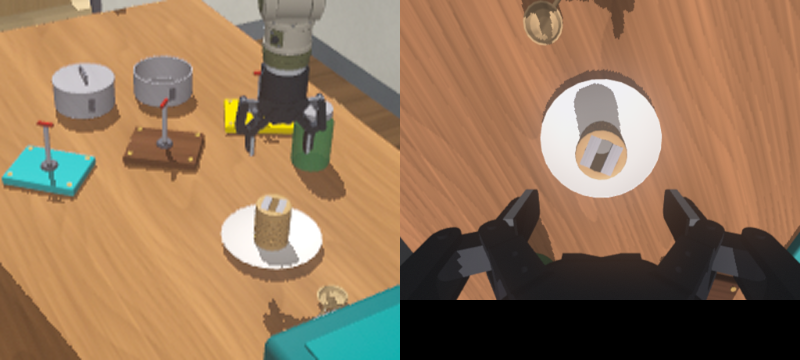

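The side and wrist views show the spool upright in the middle of the plate, its top at about (601,155) against a predicted (600,157). The plate hasn't moved and the gripper is clear.

```bash
python3 -c "
from workcell import env
print(env.hand_in())"
```

```text
the job is handed in; nothing more can be done
None
```

The spool is off its spindle and standing upright in the middle of the side plate; the plate was not shifted, the gripper touched none of the other things, and the job was handed in at about 16 s of the 58 s allowed.

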